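# Load a seal ring into the lapping machine's carrier

## Task

Get the lapping machine ready to run: keeping the white ceramic seal ring down on the carrier plate, slide it about until it drops into the plate's round work hole and lies flat on the bottom, wherever the carrier happens to have stopped. Swing the roller arm fully home against the steel conditioning ring as well. Be gentle with the brittle ring, do not lift or tip it, and leave the wash bottle, the petri dish and the timer where they are.

Things in the scene. Friction and masses are not known exactly. Their poses are not given: they have to be found in the camera images.
- lap: Low white lapping machine, fixed, 370 x 370 mm, housing 58 mm high; origin on the worktop under the carrier's centre. x points from its dark control panel to its back, y to its left, z up. On its dark platen stands a steel conditioning ring (inner diameter 228, outer 260 mm, top 96 mm above the worktop); the carrier plate lies inside that.
- plate_centre (a point): Centre of the flat, level, round grey carrier plate (220 mm across), on its upper face, 82 mm above the worktop; axes as the machine's. The plate is fixed. It has one round work hole: diameter 94, depth 6 mm, 1 mm chamfer, its centre 58 mm from this point in a direction that differs from run to run and is not given, but over 70 degrees away from that to the control panel.
- ring_centre (a point): Centre, half-way up, of the loose white ceramic seal ring: flat annulus, outer diameter 92, bore 50, height 16 mm, edges chamfered 1 mm. It starts flat on the carrier on the control panel's side, this point 8 mm above the carrier's face; in the work hole it is 2 mm above the face and the ring's top 10 mm above it.
- seal_ring: The same ring; origin in the middle of its underside. 0.18 to 0.37 kg, slides with about 1 to 3 N, for instance pushed by fingertips inside its bore. Brought over the hole within about 5 mm it tips in and drops; from then on the hole's wall stops it hard. The dark 16 mm spots on the carrier do not catch it.
- knob (a point): Centre, half-way up, of the upright black round knob (diameter 24, height 34 mm, top 152 mm above the worktop) in the middle of the aluminium roller arm. The arm (bars 99 to 109 mm above the worktop, yoke 150 mm long with two white rollers beneath) swings level about pivot, the knob on a circle of 165 mm radius. At home the knob is at x = 0, y = -162 mm in the machine's frame.
- pivot (a point): The roller arm's vertical hinge axis, on the post at the machine's back right corner, 104 mm above the worktop.
- roller_arm (a joint): Angle of the roller arm: 0 = home, rollers against the conditioning ring, a hard stop; it grows as the arm swings out to the right, anticlockwise seen from above (0.75 at most). The arm stays where it is left; about 1.5 N at the knob moves it.
- wash_bottle: White wash bottle, 66 x 119 x 209 mm, standing on the worktop left of the machine; origin under its middle. Leave it alone.
- petri_dish: Petri dish, 70 mm in diameter, 15 mm high, lying on the worktop right of the machine near its front; origin under its middle. Leave it alone.
- timer: Small bench timer, 66 x 66 x 20 mm, lying on the worktop left of the machine near its front; origin under its middle. Leave it alone.
Mind the look-alikes: they are no part of the job. What is shaped like the seal_ring but green or turquoise is not meant.

How it is judged:
At the end, for the whole second after the job is handed in: The seal ring lies in the work hole, flat on its bottom: its centre 0 to 3.5 mm above the carrier's face and 53 to 63 mm from the carrier's centre, tilted less than 0.03 rad, at rest; the roller arm stands less than 0.05 rad from home (z of ring_centre in the frame of plate_centre between 0 and 0.0035 m and horizontal distance between ring_centre and plate_centre between 0.053 and 0.063 m and angle between ring_centre's own z axis and vertical below 0.03 rad and linear speed of seal_ring below 0.01 m/s and value of joint roller_arm below 0.05 rad); the robot touches nothing.
It fails at once if the seal ring was lifted more than 10 mm off the carrier (z of ring_centre in the frame of plate_centre above 0.018 m).
It fails at once if the seal ring was tipped more than 0.4 rad (angle between ring_centre's own z axis and vertical above 0.4 rad).
It fails at once if the fingers pressed on the brittle seal ring with more than 50 N (contact force between the fingers and seal_ring above 50 N).
It fails at once if the wash bottle, the petri dish or the timer was moved more than 30 mm (distance of any of wash_bottle, petri_dish, timer from where it was at the start of the episode above 0.03 m).
It also fails if it takes over 54 s, if anything falls off the work surface, if the arm or the gripper's body presses on something with over 40 N, if the wrist force passes 120 N, or if a joint passes its speed limit or range.

## Robot

A 6-joint arm with a two-finger parallel gripper is mounted at the origin on a cart in front of the work surface, level with it; the furniture and walls round the work are solid. World frame = base frame: x ahead of the robot, y to its left, z up, the work surface at z = 0. Lengths are in m, angles in rad, forces in N, time in s.
With the tool pointing down it reaches from about 0.375 to 0.975 m from the base axis. Payload 3.8 kg.
Tool frame: the origin (TCP) lies on the mounting face of the last link; the fingertips stand 173 mm ahead of it and the grasp point (between the pads) lies 155 mm ahead of it; z points along the fingers, y is the direction in which the jaws open and shut (so a half turn about z gives the same grasp; the last joint's range is limited). The gripper opens to 85 mm and grips with 20 to 120 N. Pads are 22 mm wide; open, the fingers measure 114 mm over their backs; the gripper's body (76 mm by 85 mm) begins 54 mm behind the grasp point. The pads swing forward as they close: fully open they stand 13 mm farther back than shut.
Start: joints at [-0.037, 0.264, 1.604, -0, 1.274, -0.037], TCP at [0.675, -0, 0.405] pointing down, gripper open.
Joint ranges: [-2.63, 2.63], [-0.94, 2.18], [0.31, 2.57], [-1.31, 4.45], [0, 2.66], [-2.55, 2.55]. Speed limits (rad/s): [2.57, 2.57, 3.14, 3.14, 3.14, 3.14].

## Interface

Orientations are given as a rotation vector (axis times angle).
In Python, from workcell import bot gives the robot as it stands.
- The arm moves only by the shell command python3 -m jog 'ROWS' [FORCE]. ROWS is JSON, a list that holds one entry, the list of rows, each a list of 7 numbers: the closure, from 0 (fully open) to 1 (shut), then the shift along the tool's x, y, z in cm, then the turn, a rotation vector about the tool's x, y, z in rad. A call has 1 to 12 rows; each row is the pose to reach, as a shift and turn from the pose commanded when the call began, along the tool's axes at that moment; what a row does not reach only later rows make up. A row lasts 1/8 s, in which the tool goes at most 62.5 mm and 10.7 degrees, less where a joint would pass 70% of its speed; a pose out of reach is approached as far as the arm can. A call with a gripper value outside its range is refused whole. The fingers move at their own pace and stop on an object; FORCE is the grip in N (left out, the last holds). Time passes only in rows, so rows that repeat a pose let the fingers close. It gives the time, the measured TCP pose, the force and the opening at its end, in the units of the state.
- bot.read_state(): the state, without advancing time (a new reading comes with each control period).
- bot.read_camera(name): name is "scene" or "side" or "wrist"; returns the picture (400x640x3 uint8, red, green, blue); there is no depth.
- bot.camera_model(name): a dict with "intrinsics" (3x3 intrinsics, pixels), "rvec" (rotation vector, rad) and "tvec" (3), from world to camera coordinates, as OpenCV has them. Camera axes: x right, y down, z forward; pixel columns grow to the right and rows downward; lengths in m; the calibration is good to about 2 mm. A picture is of the moment at which its call begins: read the wrist's pose just before it. camera_model takes no time and is no camera call; for the wrist camera it gives the pose at the moment of the call.
- bot.finish_job(): hands the job in, once; it reports no verdict.
The state is a dict: "time": time; "q": joint angles; "joint_vel": joint speeds; "joint_torque": joint torques, N m; "tool_pos": TCP position; "tcp_rot": TCP orientation; "wrist_force": force on the tool from outside, world axes, zero at the start; "torque": the same for the moment, N m; "width": opening from 0.0 (shut) to 1.0 (fully open).
Only numpy, scipy, OpenCV 4.12 (cv2) and the standard library are available. Lean on these libraries where they do the work, as an engineer would, in place of code of your own. Each camera call takes 0.05 s, during which the arm holds its last target.

## Working session

There is one attempt and no reset: what is moved stays moved. The work goes in short steps, Python scripts to look and compute and a shell command to move; the robot and the scene stay as the last step left them, time stands still between calls to the robot, and variables do not carry over. Pictures are saved under pics/ and viewed, and the job is handed in when it is done.

```bash
ls; mkdir -p pics; python3 - <<'E'
from workcell import bot
import cv2
print(bot.read_state())
for n in ["scene","side","wrist"]:
    m=bot.camera_model(n); print(n,m)
    cv2.imwrite(f"pics/{n}0.png",bot.read_camera(n)[:,:,::-1])
E
```

```text
pics
{'time': 0.0, 'q': array([-3.68742955e-02,  2.64775113e-01,  1.60538138e+00, -1.17392873e-05,
        1.27368807e+00, -3.69142309e-02]), 'joint_vel': array([ 2.81605319e-04, -1.91785488e-05,  8.74527052e-05,  2.50084308e-03,
        1.30691957e-03, -2.08489766e-03]), 'joint_torque': array([ 6.10465631e-04, -5.15121067e+01, -3.67308676e+01, -4.07824507e-05,
        1.31324201e-02,  1.46811578e-05]), 'tool_pos': array([6.74659091e-01, 2.61199010e-05, 4.03342798e-01]), 'tcp_rot': array([-2.22023133, -2.22032765,  0.00241893]), 'wrist_force': array([-0.21702198,  0.50780852,  0.14704156]), 'torque': array([-0.02636735,  0.0102645 , -0.01663708]), 'width': 1.000313852582495}
scene {'intrinsics': array([[516.09577396,   0.        , 313.61439553],
       [  0.        , 516.09577396, 197.26062107],
       [  0.        ,   0.        ,   1.        ]]), 'rvec': array([ 0.88796603, -2.30070192,  1.26150277]), 'tvec': array([0.44770518, 0.27540695, 1.30700351])}
side {'intrinsics': array([[401.50973922,   0.        , 323.8135682 ],
       [  0.        , 401.50973922, 195.04160089],
       [  0.        ,   0.        ,   1.        ]]), 'rvec': array([ 2.29819092, -0.44297431,  0.20813615]), 'tvec': array([-0.50942187,  0.25037389,  0.90569809])}
wrist {'intrinsics': array([[279.03252954,   0.        , 320.3241971 ],
       [  0.        , 279.03252954, 200.6132396 ],
       [  0.        ,   0.        ,   1.        ]]), 'rvec': array([-2.85725702e+00,  1.49139659e-04,  3.40366839e-03]), 'tvec': array([-0.67431831, -0.03638682,  0.37880632])}
```

View pics/scene0.png

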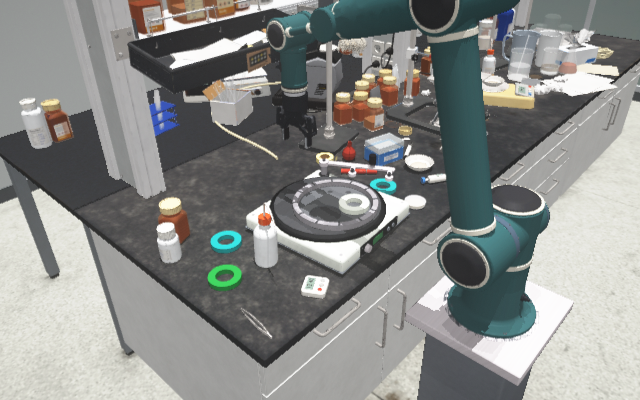

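View pics/side0.png

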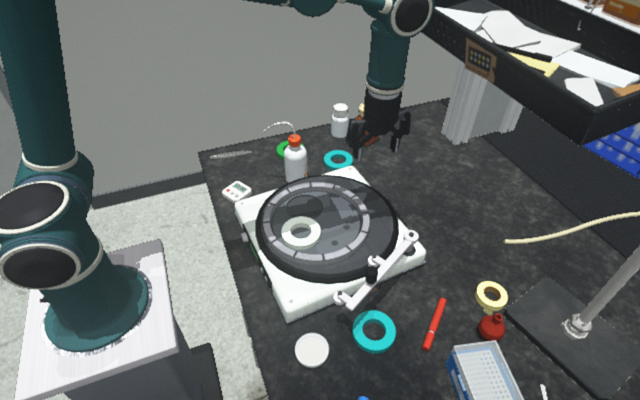

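View pics/wrist0.png

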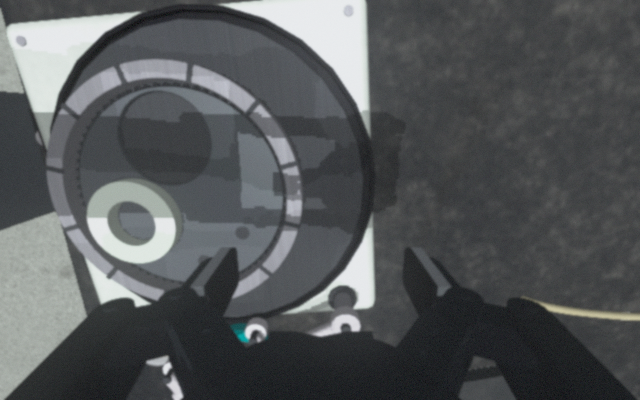

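The wrist view (image right = world +x, up = +y) shows the white ring at about (135,222). A dark disc at (165,138) is probably the work hole. The roller-arm knob is near (343,298), partly hidden by the gripper.

```bash
cat > h.py <<'E'
import numpy as np, cv2
from workcell import bot
def cam(n):
    m=bot.camera_model(n); R=cv2.Rodrigues(m["rvec"])[0]; return m["intrinsics"],R,np.array(m["tvec"]).ravel()
def ray(c,p):
    K,R,t=c; return -R.T@t, R.T@np.linalg.solve(K,[p[0],p[1],1.])
def onz(c,p,z):
    o,d=ray(c,p); return o+d*(z-o[2])/d[2]
def proj(c,X):
    K,R,t=c; return cv2.projectPoints(np.array(X,float).reshape(-1,1,3),cv2.Rodrigues(R)[0],t,K,None)[0][:,0]
def tri(c1,p1,c2,p2):
    P=[c[0]@np.c_[c[1],c[2]] for c in (c1,c2)]
    X=cv2.triangulatePoints(P[0],P[1],np.array(p1,float).reshape(2,1),np.array(p2,float).reshape(2,1))[:,0]
    return X[:3]/X[3]
E
python3 - <<'E'
import cv2
s=cv2.imread("pics/side0.png"); cv2.imwrite("pics/side0z.png",cv2.resize(s[160:320,225:430],None,fx=3.7,fy=3.7,interpolation=2))
s=cv2.imread("pics/scene0.png"); cv2.imwrite("pics/scene0z.png",cv2.resize(s[150:270,240:440],None,fx=4,fy=4,interpolation=2))
s=cv2.imread("pics/wrist0.png"); cv2.imwrite("pics/wrist0z.png",cv2.resize(s[0:320,0:400],None,fx=1.85,fy=1.85,interpolation=2))
E
```

```text
(no output)
```

View pics/side0z.png

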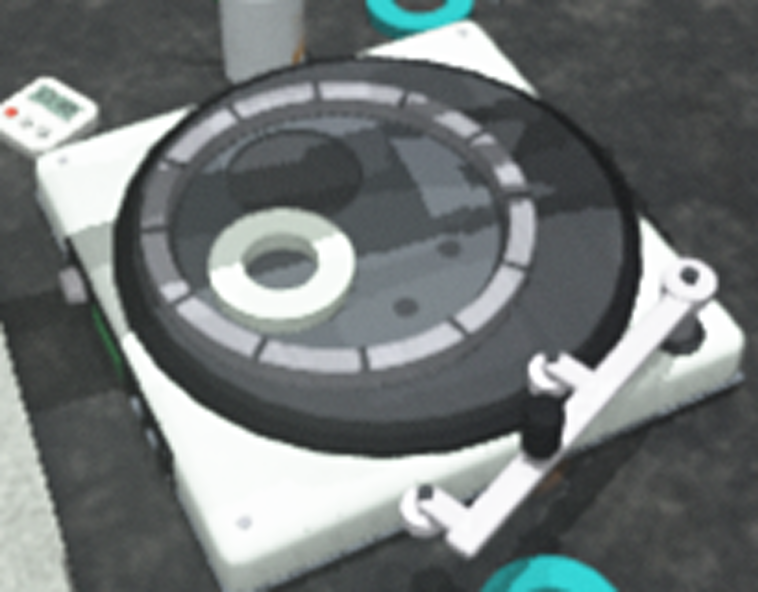

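View pics/scene0z.png

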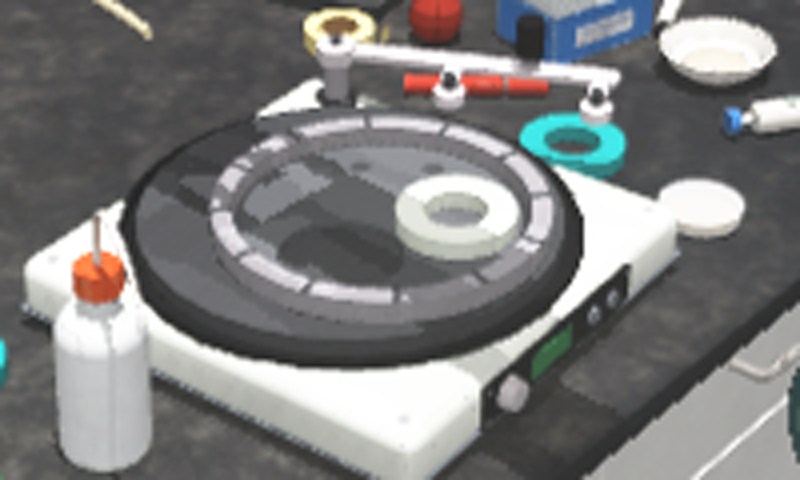

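View pics/wrist0z.png

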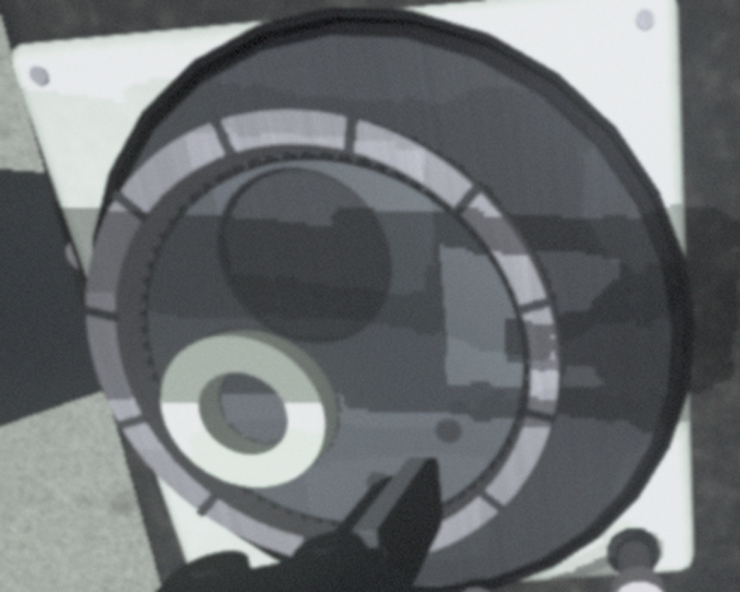

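```bash
python3 - <<'E'
from h import *
np.set_printoptions(precision=4,suppress=True)
W,S,C=cam("wrist"),cam("side"),cam("scene")
z=lambda p:(p[0]/1.85,p[1]/1.85)
s=lambda p:(225+p[0]/3.7,160+p[1]/3.7)
c=lambda p:(240+p[0]/4,150+p[1]/4)
print("hole W-S",tri(W,z((306,254)),S,s((295,175))), "W@.082",onz(W,z((306,254)),.082),onz(S,s((295,175)),.082))
print("ringtop",tri(W,z((244,410)),S,s((282,262))),tri(W,z((244,410)),C,c((459,210))),onz(W,z((244,410)),.098),onz(S,s((282,262)),.098))
print("knob",tri(S,s((543,402)),C,c((530,18))),onz(S,s((543,402)),.152),onz(C,c((530,18)),.152))
print("pivot",tri(S,s((690,275)),C,c((337,42))),onz(S,s((690,275)),.112),onz(C,c((337,42)),.112))
# conditioning ring outer: fit circle at z=.096 points from wrist zoom and side zoom
for cm,f,pts,zz in ((W,z,[(86,310),(220,121),(352,110),(483,190),(550,300),(556,410),(505,510),(105,215),(200,508),(122,425)],.096),(S,s,[(140,230),(185,140),(320,82),(405,92),(490,130),(537,225),(455,338),(362,372),(258,355),(180,305)],.096)):
    P=np.array([onz(cm,f(p),zz)[:2] for p in pts])
    A=np.c_[2*P,np.ones(len(P))]; x=np.linalg.lstsq(A,(P**2).sum(1),rcond=None)[0]
    print("cond",x[:2],np.sqrt(x[2]+x[:2]@x[:2]))
# housing screws corners z=.058
print("screws W", onz(W,z((38,75)),.058),onz(W,z((644,19)),.058)," S",onz(S,s((62,160)),.058),onz(S,s((463,33)),.058),onz(S,s((243,522)),.058))
E
```

```text
hole W-S [0.5161 0.052  0.078 ] W@.082 [0.517  0.0533 0.082 ] [0.5155 0.0472 0.082 ]
ringtop [ 0.4759 -0.0344  0.0948] [ 0.4729 -0.0358  0.0942] [ 0.477  -0.0322  0.098 ] [ 0.4757 -0.0379  0.098 ]
knob [ 0.5572 -0.2303  0.1525] [ 0.5582 -0.2295  0.152 ] [ 0.557  -0.2309  0.152 ]
pivot [ 0.7022 -0.1538  0.1115] [ 0.7044 -0.1526  0.112 ] [ 0.6995 -0.1522  0.112 ]
cond [ 0.5278 -0.0054] 0.12968957135816403
cond [ 0.5272 -0.0091] 0.12906032060920722
screws W [0.3727 0.1471 0.058 ] [0.7019 0.1732 0.058 ]  S [0.3727 0.1449 0.058 ] [0.7015 0.1696 0.058 ] [ 0.3984 -0.1832  0.058 ]
```

Both views agree:

| Item | World position / value |
|---|---|
| Carrier centre | ≈ (0.5275, -0.007), conditioning ring r = 0.129 |
| Hole | ≈ (0.516, 0.051), 59 mm from the centre |
| Ring | ≈ (0.476, -0.035), top at 0.095 |
| Knob | (0.557, -0.230), top at 0.152 |
| Pivot | (0.702, -0.153), 0.164 from the knob |

Next I'll hover over the bore with the fingers shut and look again.

```bash
python3 -m jog '[[[1,-3.5,-19.9,4,0,0,0.44],[1,-3.5,-19.9,4,0,0,0.44],[1,-3.5,-19.9,4,0,0,0.44],[1,-3.5,-19.9,4,0,0,0.44],[1,-3.5,-19.9,4,0,0,0.44],[1,-3.5,-19.9,4,0,0,0.44],[1,-3.5,-19.9,4,0,0,0.44]]]' 30
python3 - <<'E'
from h import *
s=bot.read_state(); print(s['time'],s['tool_pos'],s['wrist_force'],s['width'])
R=cv2.Rodrigues(s['tcp_rot'])[0]; print(R.round(3)); print("tip",s['tool_pos']+R[:,2]*.173)
W=cam("wrist"); np.save("w1.npy",np.array(W,dtype=object),allow_pickle=True)
im=bot.read_camera("wrist")
for p in [(.476,-.035,.098),(.516,.051,.082)]: 
    u=proj(W,p)[0]; print(u)
cv2.imwrite("pics/w1.png",im[:,:,::-1])
E
```

```text
time: 1.02
tool_pos: [0.4776, -0.0349, 0.3655]
tcp_rot: [2.651, 1.683, 0.002]
wrist_force: [0.3, -0.1, 0.4]
width: 0.002
1.025 [ 0.4776251  -0.03493112  0.36550652] [ 0.29859796 -0.09531693  0.35761798] 0.0019009477207510331
[[ 0.425  0.905  0.002]
 [ 0.905 -0.425 -0.   ]
 [ 0.001  0.002 -1.   ]]
tip [ 0.47793354 -0.03495177  0.1925068 ]Traceback (most recent call last):
  File "<stdin>", line 4, in <module>
ValueError: could not broadcast input array from shape (3,3) into shape (3,)
```

```bash

python3 - <<'E'
from h import *
import pickle
W=cam("wrist"); im=bot.read_camera("wrist"); pickle.dump(W,open("w1.pkl","wb"))
for p in [(.476,-.035,.098),(.516,.051,.082),(.478,-.035,.1925)]: print(proj(W,p)[0])
cv2.imwrite("pics/w1.png",im[:,:,::-1])
E
```

```text
[317.5454402  204.01527039]
[316.88676742  91.15601423]
[319.30822779 251.86145898]
```

View pics/w1.png

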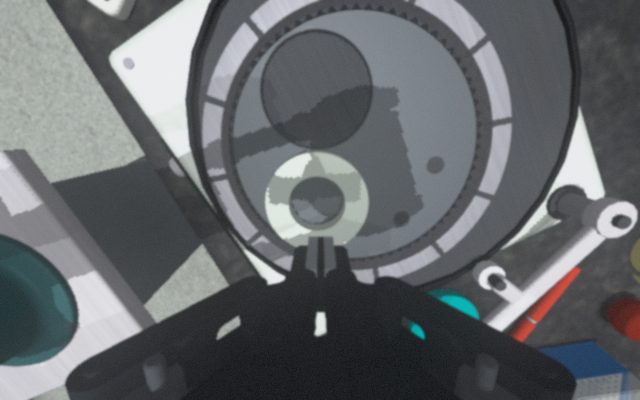

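```bash

python3 - <<'E'
from h import *
import pickle
np.set_printoptions(precision=4,suppress=True)
W=pickle.load(open("w1.pkl","rb")); im=cv2.imread("pics/w1.png")
r=onz(W,(317,202),.098); h=onz(W,(317,89.5),.082)
print("ring",r,"hole",h,h-r)
S=cam("side"); print(tri(W,(317,202),S,(301.2,230.8)),tri(W,(317,89.5),S,(304.7,207.3)))
def circ(c,R,z): 
    t=np.linspace(0,2*np.pi,200); return proj(W,np.c_[c[0]+R*np.cos(t),c[1]+R*np.sin(t),0*t+z])
o=cv2.resize(im,None,fx=2,fy=2,interpolation=2)
for c,R,z in ((r,.046,.098),(r,.025,.098),(h,.047,.082),((.5275,-.007),.130,.096),((.5275,-.007),.114,.096)):
    cv2.polylines(o,[(circ(c,R,z)*2+.5).astype(np.int32)],True,(0,0,255),1)
cv2.imwrite("pics/w1o.png",o[0:600,300:1100])
E
```

```text
ring [ 0.4764 -0.0331  0.098 ] hole [0.5166 0.0521 0.082 ] [ 0.0403  0.0853 -0.016 ]
[ 0.4764 -0.0344  0.094 ] [0.5171 0.0526 0.0764]
```

View pics/w1o.png

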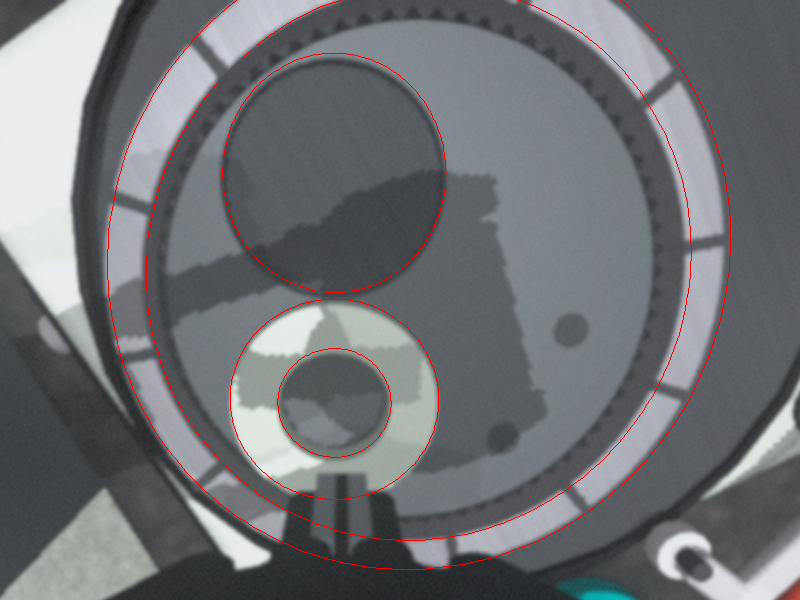

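The overlay fits the ring (0.476, -0.0335), the hole (0.5165, 0.051) and the conditioning ring well. I'll descend into the bore and slow down near the bottom.

```bash
python3 -m jog '[[[1,0.1,-0.2,4.5,0,0,0],[1,0.1,-0.2,8.5,0,0,0],[1,0.1,-0.2,9,0,0,0],[1,0.1,-0.2,9.5,0,0,0],[1,0.1,-0.2,10,0,0,0],[1,0.1,-0.2,10.4,0,0,0],[1,0.1,-0.2,10.4,0,0,0],[1,0.1,-0.2,10.4,0,0,0]]]'
python3 - <<'E'
from h import *
W=cam("wrist"); im=bot.read_camera("wrist");cv2.imwrite("pics/w2.png",im[:,:,::-1])
im=bot.read_camera("side");cv2.imwrite("pics/s2.png",cv2.resize(im[160:300,225:430,::-1],None,fx=3.7,fy=3.7))
s=bot.read_state();print(s['tool_pos'],s['time'],s['wrist_force'])
E
```

```text
time: 2.08
tool_pos: [0.4747, -0.0333, 0.2611]
tcp_rot: [2.652, 1.683, 0.001]
wrist_force: [-0.1, 0.1, 0.0]
width: -0.002
[ 0.47473381 -0.03327355  0.2610141 ] 2.175 [-0.62552395 -0.4795188   0.34611314]
```

View pics/w2.png

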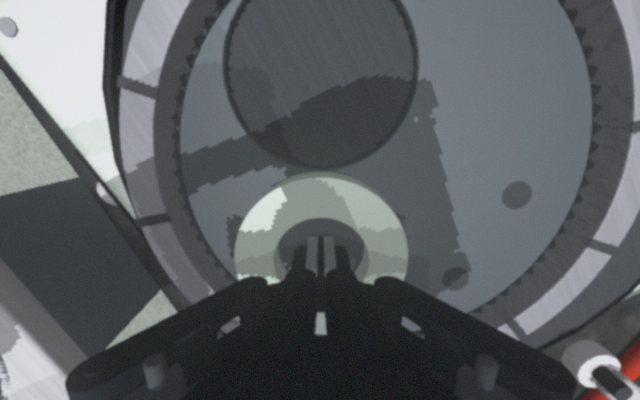

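View pics/s2.png

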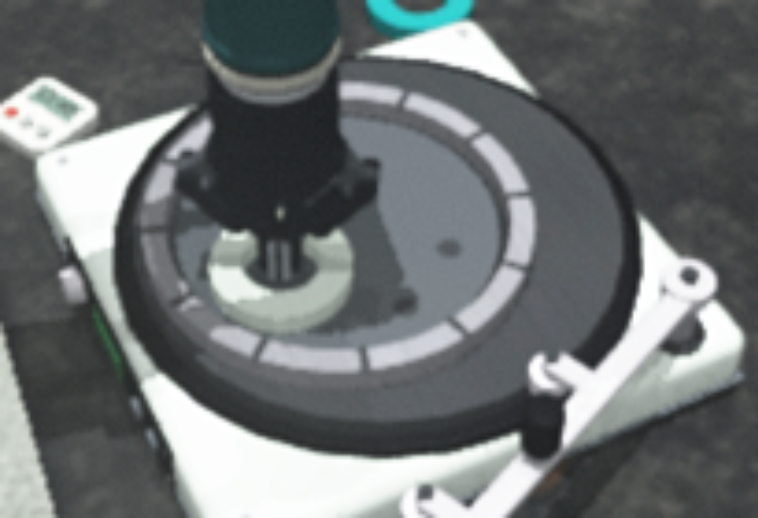

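Fingers are in the bore with no contact. Next I'll slide along tool x towards the hole.

```bash
python3 -m jog '[[[1,0.4,0,0.2,0,0,0],[1,0.7,0.1,0.2,0,0,0],[1,1.0,0.1,0.2,0,0,0],[1,1.4,0.15,0.2,0,0,0],[1,2.0,0.15,0.2,0,0,0],[1,2.8,0.15,0.2,0,0,0],[1,3.6,0.15,0.2,0,0,0],[1,4.4,0.15,0.2,0,0,0],[1,5.2,0.15,0.2,0,0,0],[1,6.0,0.15,0.2,0,0,0],[1,6.8,0.15,0.2,0,0,0],[1,7.5,0.15,0.2,0,0,0]]]'
python3 - <<'E'
from h import *
s=bot.read_state();print(s['tool_pos'],s['time'],s['wrist_force'])
im=bot.read_camera("wrist");cv2.imwrite("pics/w3.png",im[:,:,::-1])
im=bot.read_camera("side");cv2.imwrite("pics/s3.png",cv2.resize(im[160:300,225:430,::-1],None,fx=3.7,fy=3.7))
s=bot.read_state();print(s['tool_pos'],s['time'],s['wrist_force'])
E
```

```text
time: 3.68
tool_pos: [0.5081, 0.0345, 0.2586]
tcp_rot: [-2.653, -1.683, 0.0]
wrist_force: [-0.7, -0.9, 0.4]
width: -0.004
[0.50811049 0.03448088 0.25864142] 3.675 [-0.70703366 -0.92795182  0.4387469 ]
[0.5083757  0.03468844 0.258837  ] 3.775 [0.36811886 0.22258149 0.26756109]
```

View pics/w3.png

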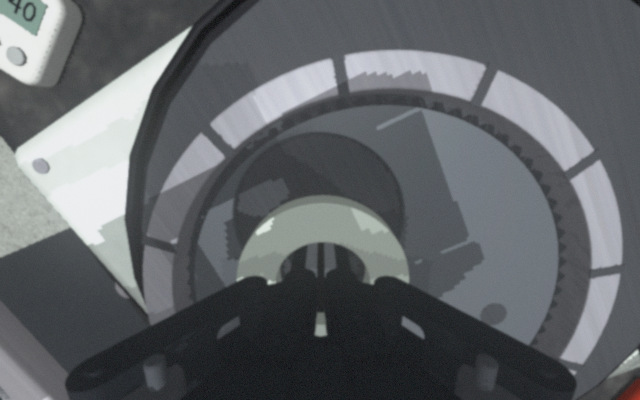

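View pics/s3.png

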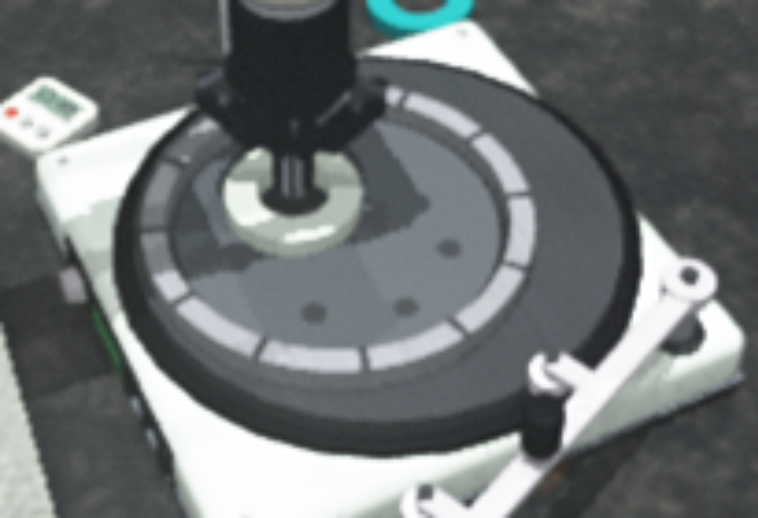

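The ring slides and is heading straight for the hole, with about 2 to 3 cm left. I'll go slower now.

```bash
python3 -m jog '[[[1,0.3,0,0,0,0,0],[1,0.6,0,0,0,0,0],[1,0.9,0,0,0,0,0],[1,1.2,0,0,0,0,0],[1,1.4,0,0,0,0,0],[1,1.6,0,0,0,0,0],[1,1.8,0,0,0,0,0],[1,1.9,0,0,0,0,0],[1,1.9,0,0,0,0,0]]]'
python3 - <<'E'
from h import *
s=bot.read_state();print(s['tool_pos'],s['time'],s['wrist_force'])
im=bot.read_camera("wrist");cv2.imwrite("pics/w4.png",im[:,:,::-1])
im=bot.read_camera("side");cv2.imwrite("pics/s4.png",cv2.resize(im[160:300,225:430,::-1],None,fx=3.7,fy=3.7))
s=bot.read_state();print(s['tool_pos'],s['time'],s['wrist_force'])
E
```

```text
time: 4.9
tool_pos: [0.5161, 0.0513, 0.2588]
tcp_rot: [2.653, 1.683, 0.001]
wrist_force: [0.4, 0.4, -0.0]
width: -0.003
[0.51612849 0.05129172 0.25880711] 4.9 [ 0.38436776  0.39349036 -0.04183507]
[0.51610461 0.0512166  0.25880397] 5.0 [-0.31193204 -0.07788794  0.48288549]
```

View pics/w4.png

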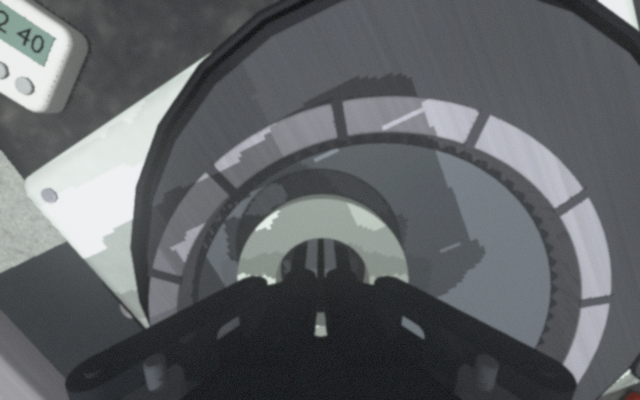

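View pics/s4.png

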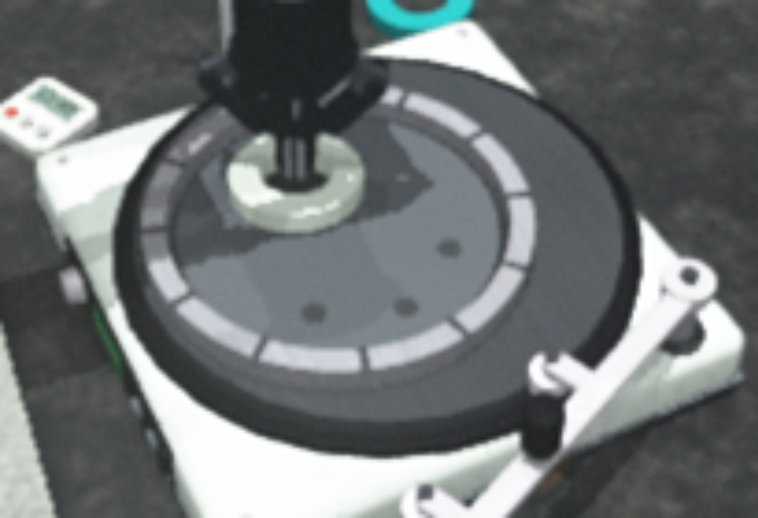

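```bash
python3 -m jog '[[[1,0.2,0,0,0,0,0],[1,0.3,0,0,0,0,0],[1,0.45,0,0,0,0,0],[1,0.6,0,0,0,0,0],[1,0.6,0,0,0,0,0]]]'
python3 - <<'E'
from h import *
s=bot.read_state();print(s['tool_pos'],s['time'],s['wrist_force'])
im=bot.read_camera("wrist");cv2.imwrite("pics/w5.png",im[:,:,::-1])
s=bot.read_state();print(s['tool_pos'],s['time'],s['wrist_force'])
E
```

```text
time: 5.62
tool_pos: [0.5186, 0.0568, 0.2587]
tcp_rot: [-2.653, -1.683, -0.0]
wrist_force: [0.0, 0.3, -0.7]
width: 0.006
[0.51863858 0.05675686 0.25870939] 5.625 [ 0.03587023  0.2954051  -0.66302733]
[0.51864612 0.05673109 0.2586915 ] 5.675 [-0.2595658  -0.5301768   0.01729349]
```

View pics/w5.png

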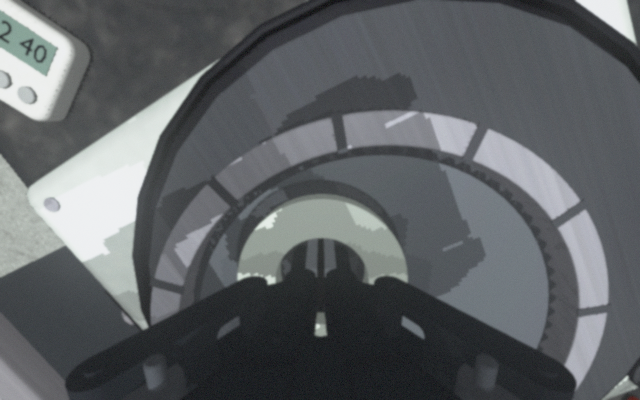

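```bash
python3 -m jog '[[[1,0.1,-0.1,0,0,0,0],[1,0.2,-0.1,0,0,0,0],[1,0.3,-0.1,0,0,0,0],[1,0.4,-0.1,0,0,0,0],[1,0.4,-0.1,0,0,0,0]]]'
python3 - <<'E'
from h import *
s=bot.read_state();print(s['tool_pos'],s['time'],s['wrist_force'])
im=bot.read_camera("wrist");cv2.imwrite("pics/w6.png",im[:,:,::-1])
s=bot.read_state();print(s['tool_pos'],s['time'],s['wrist_force'])
E
```

```text
time: 6.3
tool_pos: [0.5194, 0.0607, 0.2587]
tcp_rot: [-2.653, -1.683, -0.0]
wrist_force: [0.6, -0.8, -0.0]
width: 0.002
[0.5194219  0.06073121 0.25869275] 6.3 [ 0.56041271 -0.81456535 -0.01330665]
[0.51943816 0.06072748 0.25871313] 6.35 [-0.19027833 -0.13466049 -0.69308389]
```

View pics/w6.png

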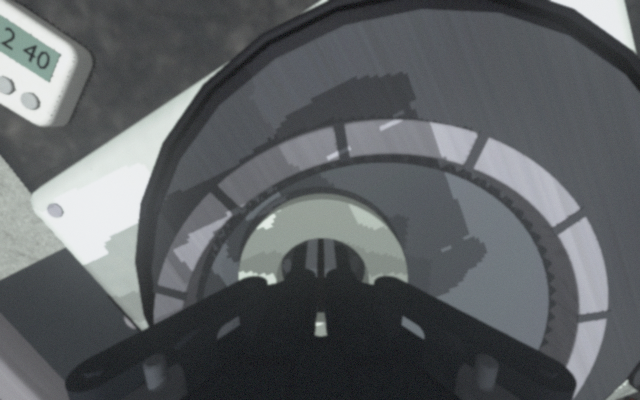

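```bash

python3 - <<'E'
from h import *
im=bot.read_camera("side");cv2.imwrite("pics/s6.png",cv2.resize(im[170:260,255:390,::-1],None,fx=5.5,fy=5.5,interpolation=2))
im=cv2.imread("pics/w6.png")
W=cam("wrist"); o=cv2.resize(im,None,fx=3,fy=3,interpolation=2)
t=np.linspace(0,2*np.pi,300)
for (c,R,z,col) in (((.5156,.0525),.046,.098,(0,0,255)),((.5166,.0515),.047,.082,(255,0,0))):
    cv2.polylines(o,[(proj(W,np.c_[c[0]+R*np.cos(t),c[1]+R*np.sin(t),0*t+z])*3+1).astype(np.int32)],True,col,1)
cv2.imwrite("pics/w6o.png",o[480:900,600:1350])
E
```

```text
(no output)
```

View pics/s6.png

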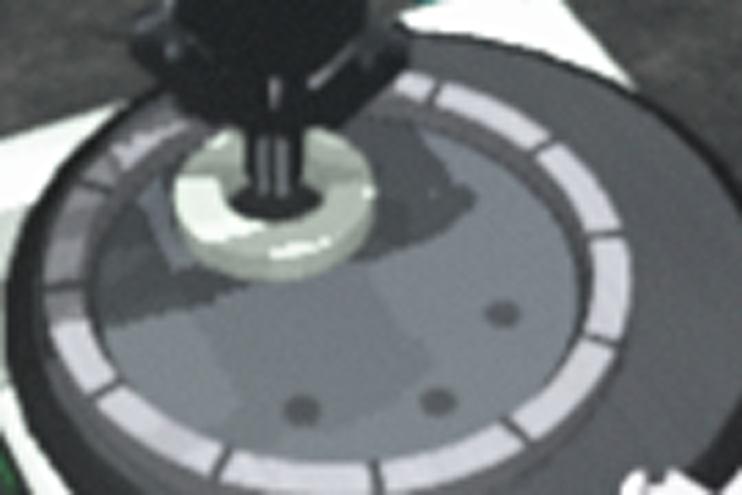

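View pics/w6o.png

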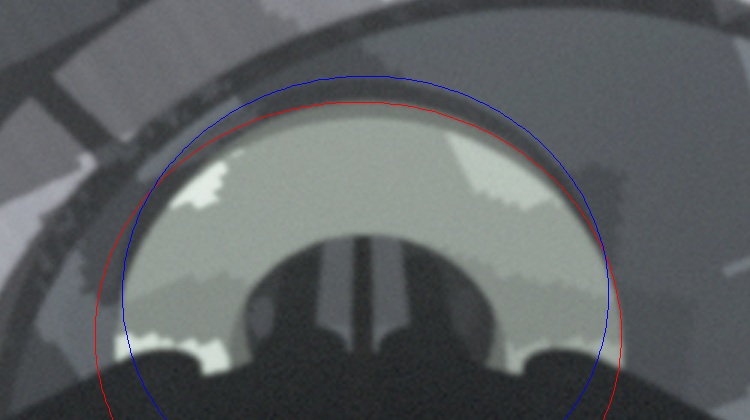

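```bash
python3 -m jog '[[[1,0.1,0,0,0,0,0],[1,0.2,0,0,0,0,0],[1,0.3,0,0,0,0,0],[1,0.3,0,0,0,0,0]]]'
python3 - <<'E'
from h import *
s=bot.read_state();print(s['tool_pos'],s['time'],s['wrist_force'])
W=cam("wrist");im=bot.read_camera("wrist");cv2.imwrite("pics/w7.png",im[:,:,::-1])
im=im[:,:,::-1]
o=cv2.resize(im,None,fx=3,fy=3,interpolation=2)
cv2.imwrite("pics/w7o.png",o[480:900,600:1350])
im=bot.read_camera("side");cv2.imwrite("pics/s7.png",cv2.resize(im[170:260,255:390,::-1],None,fx=5.5,fy=5.5,interpolation=2))
s=bot.read_state();print(s['tool_pos'],s['time'],s['wrist_force'])
E
```

```text
time: 6.9
tool_pos: [0.5206, 0.0634, 0.2586]
tcp_rot: [2.653, 1.683, -0.0]
wrist_force: [-0.7, -0.8, -0.4]
width: 0.003
[0.52059438 0.06336766 0.25860987] 6.9 [-0.74671925 -0.79655541 -0.43198099]
[0.52059795 0.06334072 0.25862772] 7.0 [-1.13676936 -0.39088278 -0.05778225]
```

View pics/s7.png

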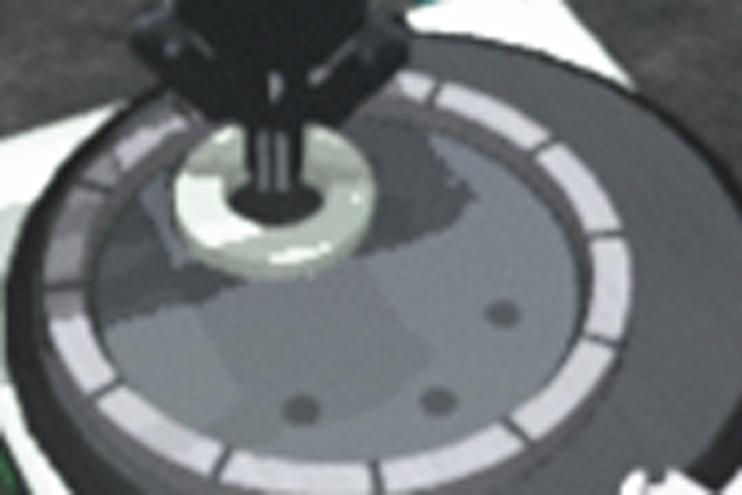

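View pics/w7o.png

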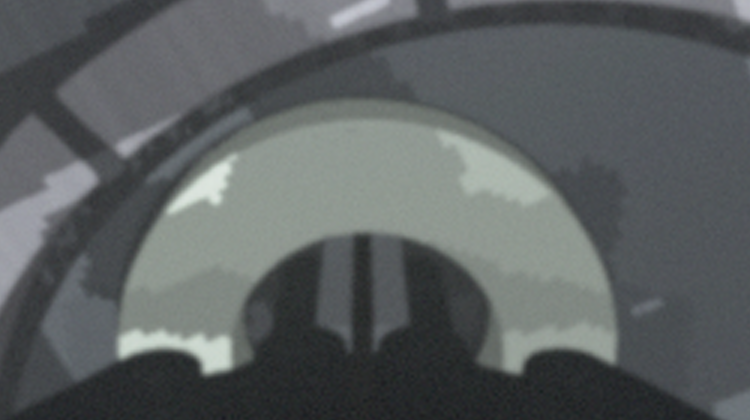

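```bash

cat > fit.py <<'E'
from h import *
import sys
from scipy.optimize import least_squares
def fit(W,pts,R,z=None):
    pts=np.array(pts,float)
    def f(v):
        zz=v[2] if z is None else z
        return [np.linalg.norm(onz(W,p,zz)[:2]-v[:2])-R for p in pts]
    r=least_squares(f,[.517,.052]+([.095] if z is None else []));return r.x.round(4),np.abs(r.fun).max().round(4)
E
python3 - <<'E'
from fit import *
W=cam("wrist")
q=lambda x,y:((x+600)/3-.33,(y+480)/3-.33)
top=[q(*p) for p in [(118,330),(135,262),(166,208),(240,150),(350,118),(440,131),(550,195),(600,265),(617,330)]]
bore=[q(*p) for p in [(245,300),(270,264),(310,242),(362,233),(430,246),(470,275),(488,305)]]
for z in (None,.098,.092): print(z,fit(W,top,.045,z),fit(W,top,.0455,z),fit(W,bore,.0255,z))
E
```

```text
None (array([0.5167, 0.0516, 0.0937]), np.float64(0.0004)) (array([0.5163, 0.0508, 0.0922]), np.float64(0.0005)) (array([0.5148, 0.0482, 0.0862]), np.float64(0.0004))
0.098 (array([0.517 , 0.0523]), np.float64(0.0012)) (array([0.5167, 0.0517]), np.float64(0.0016)) (array([0.5167, 0.0524]), np.float64(0.0011))
0.092 (array([0.5165, 0.0513]), np.float64(0.0008)) (array([0.5162, 0.0507]), np.float64(0.0004)) (array([0.5157, 0.0503]), np.float64(0.0006))
```

The fit gives a ring top of about 0.092 to 0.094 and a centre at (0.5164, 0.051). The visible side in the side view has also shortened, so the ring appears to have dropped. I'll back off, lift and check.

```bash
python3 -m jog '[[[1,-0.4,0,0,0,0,0],[1,-0.9,0,0,0,0,0],[1,-0.9,0,-1,0,0,0],[1,-0.9,0,-3,0,0,0],[1,-0.9,0,-7,0,0,0],[1,-5,0,-12,0,0,0],[1,-9,0,-12,0,0,0],[1,-9,0,-12,0,0,0]]]'
python3 - <<'E'
from h import *
s=bot.read_state();print(s['tool_pos'],s['time'],s['wrist_force'])
W=cam("wrist");im=bot.read_camera("wrist");
import pickle;pickle.dump(W,open("w8.pkl","wb"))
cv2.imwrite("pics/w8.png",im[:,:,::-1])
cv2.imwrite("pics/w8o.png",cv2.resize(im[0:200,200:440,::-1],None,fx=3,fy=3,interpolation=2))
im=bot.read_camera("side");cv2.imwrite("pics/s8.png",cv2.resize(im[170:260,255:390,::-1],None,fx=5.5,fy=5.5,interpolation=2))
E
```

```text
time: 8.0
tool_pos: [0.4817, -0.0197, 0.3806]
tcp_rot: [2.653, 1.678, 0.003]
wrist_force: [-0.6, 0.4, -0.7]
width: 0.005
[ 0.48172172 -0.01966863  0.38056948] 8.0 [-0.61399987  0.36054097 -0.74962373]
```

View pics/s8.png

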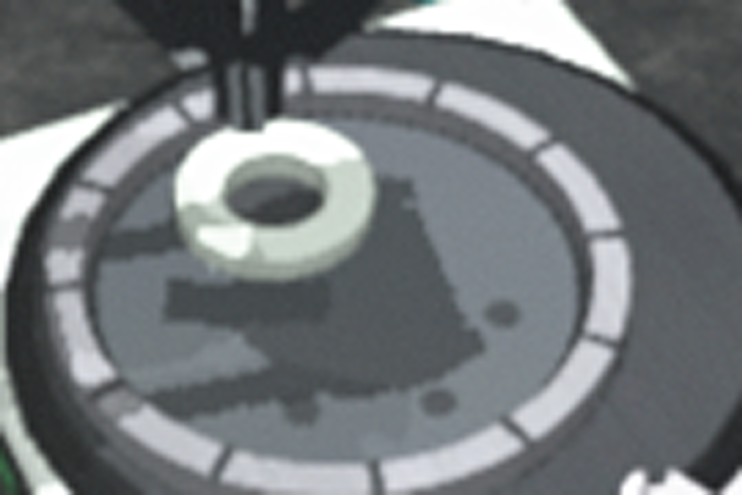

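View pics/w8o.png

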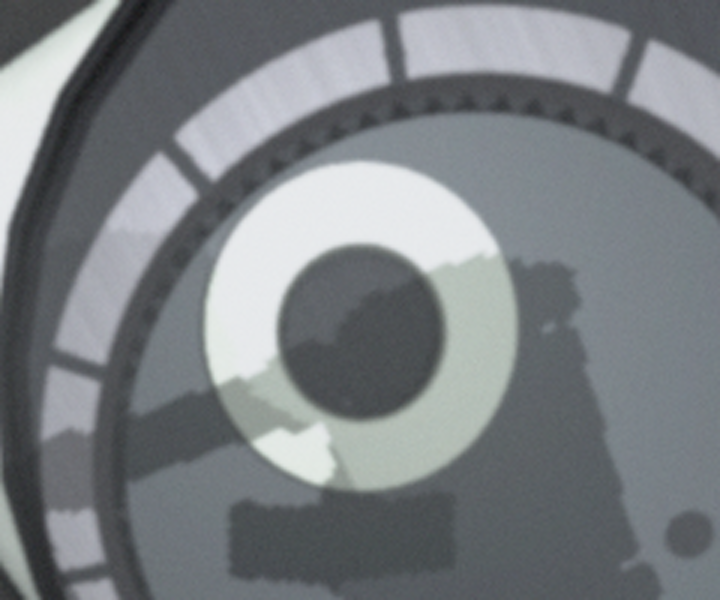

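```bash

python3 - <<'E'
from fit import *
import pickle
W=pickle.load(open("w8.pkl","rb"))
q=lambda x,y:(200+x/3-.33,y/3-.33)
top=[q(*p) for p in [(204,325),(360,161),(518,330),(365,491),(245,206),(470,203),(480,438),(243,436)]]
bore=[q(*p) for p in [(278,332),(361,243),(445,332),(362,421)]]
for R,b in((.045,.0255),(.0455,.026)):
  for z in (None,.098,.092): print(z,fit(W,top,R,z),fit(W,bore,b,z))
S=cam("side"); 
c=fit(W,top,.0455,.092)[0]
# side compare bottom outlines
from h import *
im=cv2.imread("pics/s8.png"); t=np.linspace(0,6.3,300)
for z,col in ((.098,(0,0,255)),(.092,(0,255,0))):
    u=(proj(S,np.c_[c[0]+.0455*np.cos(t),c[1]+.0455*np.sin(t),0*t+z])-[255,170])*5.5+2.2
    cv2.polylines(im,[u.astype(np.int32)],True,col,1)
cv2.imwrite("pics/s8o.png",im)
# old ring same procedure
cc=(.4764,-.034);im=cv2.resize(cv2.imread("pics/side0.png")[190:280,255:390],None,fx=5.5,fy=5.5,interpolation=2)
for z,col in ((.098,(0,0,255)),(.092,(0,255,0))):
    u=(proj(S,np.c_[cc[0]+.0455*np.cos(t),cc[1]+.0455*np.sin(t),0*t+z])-[255,190])*5.5+2.2
    cv2.polylines(im,[u.astype(np.int32)],True,col,1)
cv2.imwrite("pics/s0o.png",im)
E
```

```text
None (array([0.5163, 0.0504, 0.0995]), np.float64(0.0009)) (array([0.5165, 0.0505, 0.0829]), np.float64(0.0002))
0.098 (array([0.5163, 0.0504]), np.float64(0.0012)) (array([0.5163, 0.0501]), np.float64(0.0016))
0.092 (array([0.5164, 0.0506]), np.float64(0.0022)) (array([0.5164, 0.0503]), np.float64(0.0011))
None (array([0.5163, 0.0505, 0.0967]), np.float64(0.0009)) (array([0.5166, 0.0507, 0.0777]), np.float64(0.0002))
0.098 (array([0.5163, 0.0504]), np.float64(0.0009)) (array([0.5163, 0.0501]), np.float64(0.0021))
0.092 (array([0.5164, 0.0506]), np.float64(0.0018)) (array([0.5164, 0.0503]), np.float64(0.0016))
```

View pics/s8o.png

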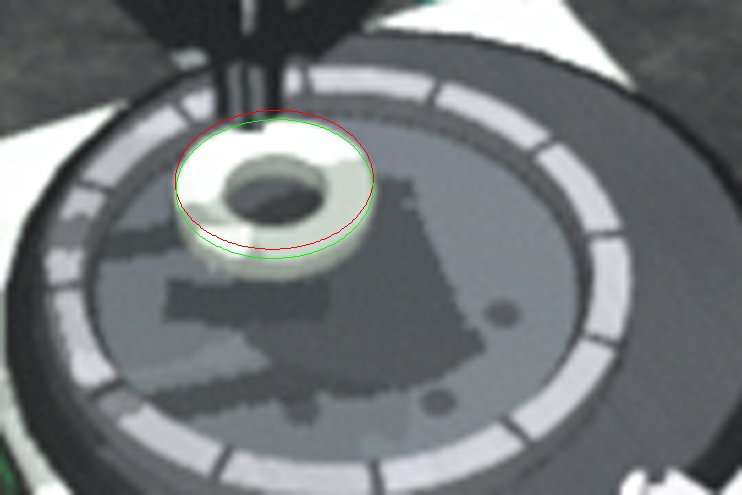

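View pics/s0o.png

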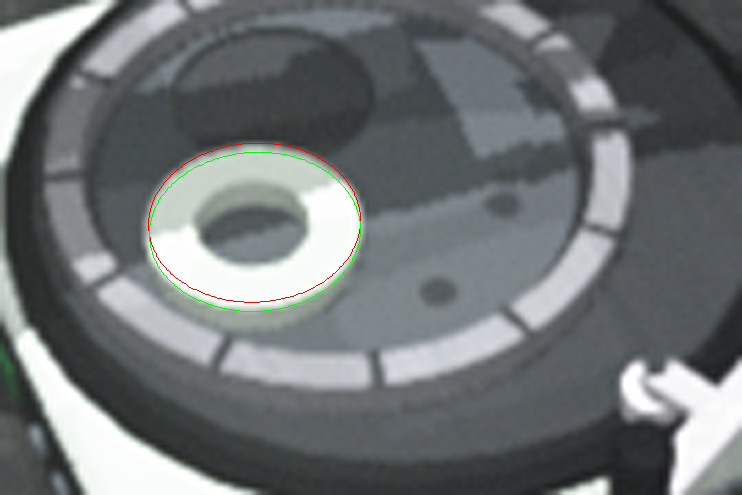

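```bash

python3 - <<'E'
from fit import *
C=cam("scene"); im=bot.read_camera("scene")[:,:,::-1]; cv2.imwrite("pics/c8.png",im)
im0=cv2.imread("pics/scene0.png"); t=np.linspace(0,6.3,300); out=[]
for I,c,zs in ((im0,(.4764,-.034),(.098,.082)),(im,(.5164,.0505),(.092,.082))):
    o=cv2.resize(I[180:230,300:380],None,fx=7,fy=7,interpolation=2); o2=o.copy()
    for z,col in zip(zs,((0,0,255),(0,255,0))):
        u=(proj(C,np.c_[c[0]+.0455*np.cos(t),c[1]+.0455*np.sin(t),0*t+z])-[300,180])*7+3
        cv2.polylines(o2,[u.astype(np.int32)],True,col,1)
    out.append(o2)
cv2.imwrite("pics/c8o.png",cv2.resize(np.vstack(out),None,fx=.85,fy=.85))
E
```

```text
(no output)
```

View pics/c8o.png

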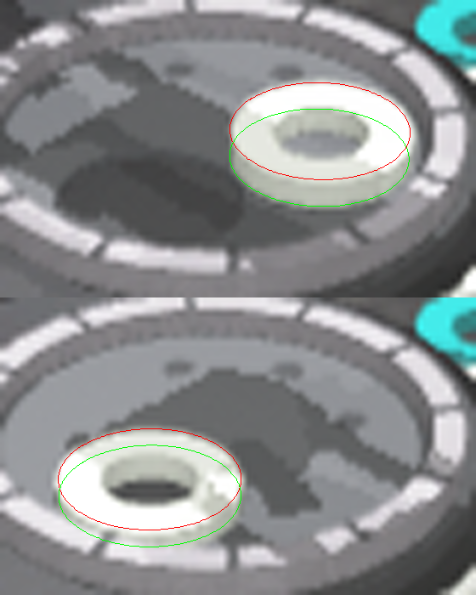

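The scene view confirms the drop. The visible side wall shrank from about 27 px to about 16 px, matching the 16 mm to 10 mm expected. Next is the knob: I'll go outside it, rotate so the flat finger side faces the push direction, then descend.

```bash
python3 -m jog '[[[1,-18.3,18,0,0,0,-0.72],[1,-18.3,18,0,0,0,-0.72],[1,-18.3,18,0,0,0,-0.72],[1,-18.3,18,0,0,0,-0.72],[1,-18.3,18,0,0,0,-0.72],[1,-18.3,18,0,0,0,-0.72],[1,-18.3,18,4,0,0,-0.72],[1,-18.3,18,7.9,0,0,-0.72],[1,-18.3,18,7.9,0,0,-0.72],[1,-18.3,18,7.9,0,0,-0.72]]]'
python3 - <<'E'
from h import *
s=bot.read_state();R=cv2.Rodrigues(s['tcp_rot'])[0];print(R.round(3),s['tool_pos']+R[:,2]*.173,s['time'],s['wrist_force'])
im=bot.read_camera("side");cv2.imwrite("pics/s9.png",cv2.resize(im[160:340,255:455,::-1],None,fx=3.3,fy=3.3,interpolation=2))
im=bot.read_camera("wrist");cv2.imwrite("pics/w9.png",im[:,:,::-1])
E
```

```text
time: 9.4
tool_pos: [0.5677, -0.2591, 0.301]
tcp_rot: [1.888, 2.51, 0.001]
wrist_force: [0.3, -0.2, 0.7]
width: -0.003
[[-0.277  0.961  0.001]
 [ 0.961  0.277 -0.   ]
 [-0.001  0.001 -1.   ]] [ 0.56789156 -0.25917082  0.12800012] 9.4 [ 0.27497693 -0.1599691   0.66052045]
```

View pics/s9.png

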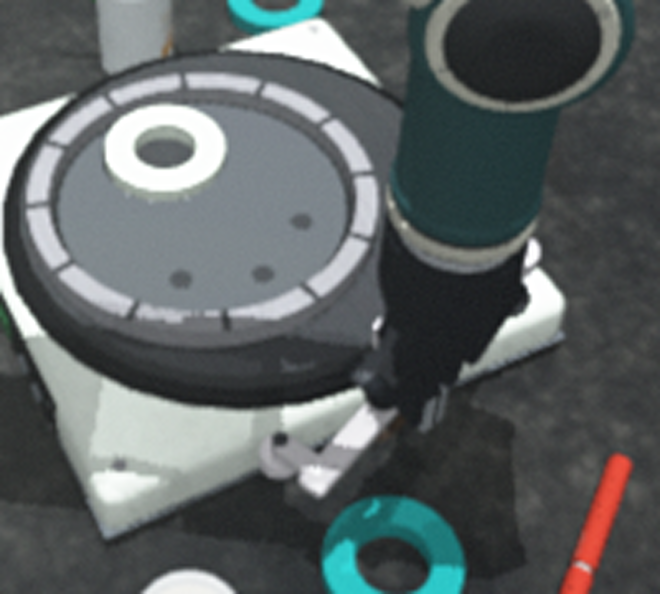

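View pics/w9.png

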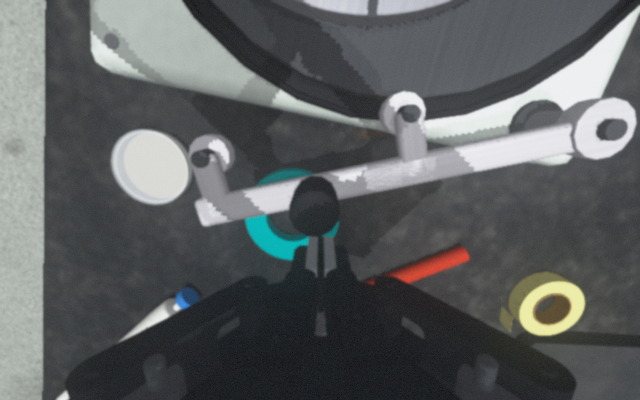

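The knob (316,205) sits straight ahead of the fingers and nothing is in contact. I'll push along tool x.

```bash
python3 -m jog '[[[1,0.4,0,0,0,0,0],[1,0.8,0,0,0,0,0],[1,1.2,0,0,0,0,0],[1,1.9,0,0,0,0,0],[1,2.6,0,0,0,0,0],[1,3.3,0,0,0,0,0],[1,4.0,0,0,0,0,0],[1,4.7,0,0,0,0,0],[1,5.3,0,0,0,0,0],[1,5.8,0,0,0,0,0],[1,6.2,0,0,0,0,0],[1,6.2,0,0,0,0,0]]]'
python3 - <<'E'
from h import *
im=bot.read_camera("wrist");cv2.imwrite("pics/w10.png",im[:,:,::-1])
E
```

```text
time: 11.0
tool_pos: [0.5501, -0.2003, 0.2997]
tcp_rot: [-1.889, -2.51, -0.001]
wrist_force: [-0.7, 0.1, -0.1]
width: 0.003
```

View pics/w10.png

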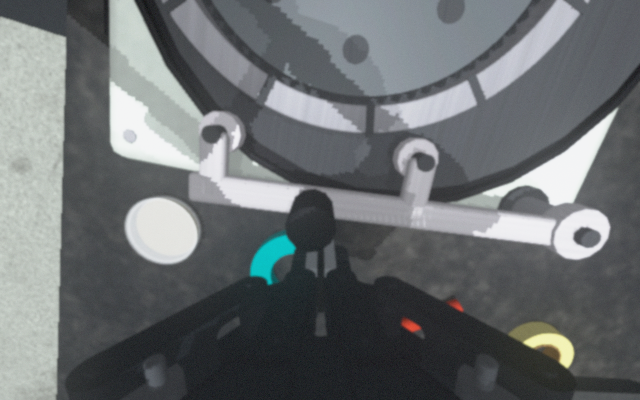

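```bash
python3 -m jog '[[[1,0.2,0,0,0,0,0],[1,0.4,0,0,0,0,0],[1,0.55,0,0,0,0,0],[1,0.7,0,0,0,0,0],[1,0.7,0,0,0,0,0]]]'
python3 -m jog '[[[1,0.1,0,0,0,0,0],[1,0.2,0,0,0,0,0],[1,0.2,0,0,0,0,0]]]'
python3 -m jog '[[[1,0.1,0,0,0,0,0],[1,0.2,0,0,0,0,0],[1,0.2,0,0,0,0,0]]]'
```

```text
time: 11.68
tool_pos: [0.5481, -0.1939, 0.2998]
tcp_rot: [-1.89, -2.51, -0.0]
wrist_force: [0.9, -0.4, 0.1]
width: 0.001
time: 12.05
tool_pos: [0.5476, -0.192, 0.2997]
tcp_rot: [-1.89, -2.51, -0.0]
wrist_force: [0.7, -0.8, 0.5]
width: -0.004
time: 12.42
tool_pos: [0.547, -0.1901, 0.2997]
tcp_rot: [-1.89, -2.51, -0.0]
wrist_force: [1.2, -0.5, 1.2]
width: 0.001
```

```bash
python3 -m jog '[[[1,0.1,0,0,0,0,0],[1,0.1,0,0,0,0,0]]]'
python3 -m jog '[[[1,0.1,0,0,0,0,0],[1,0.1,0,0,0,0,0]]]'
python3 - <<'E'
from h import *
im=bot.read_camera("wrist");cv2.imwrite("pics/w11.png",im[:,:,::-1])
E
```

```text
time: 12.68
tool_pos: [0.5467, -0.1891, 0.2996]
tcp_rot: [-1.889, -2.51, 0.0]
wrist_force: [1.9, -0.8, 1.3]
width: -0.003
time: 12.92
tool_pos: [0.5466, -0.1887, 0.2997]
tcp_rot: [1.889, 2.509, -0.001]
wrist_force: [1.6, -4.7, -1.2]
width: 0.003
```

View pics/w11.png

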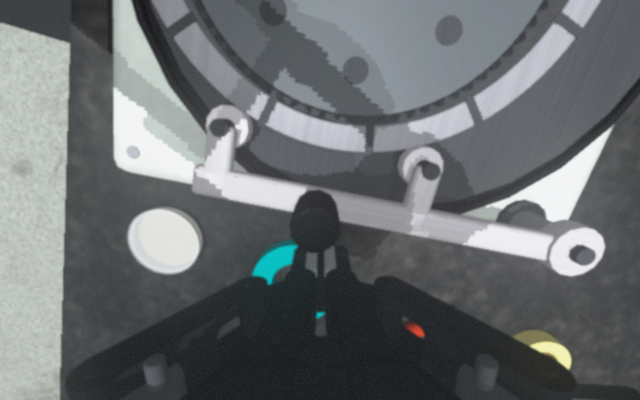

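```bash
python3 -m jog '[[[1,0.1,0,0,0,0,0],[1,0.2,0,0,0,0,0],[1,0.2,0,0,0,0,0]]]'
```

```text
time: 13.35
tool_pos: [0.5463, -0.1881, 0.2998]
tcp_rot: [1.886, 2.507, -0.004]
wrist_force: [3.5, -10.8, -4.2]
width: 0.001
```

The force climbs to 11 N with almost no motion, so that is the hard stop. The implied knob position of (0.540, -0.166) against the expected (0.540, -0.1685) agrees. I'll back off and lift clear.

```bash
python3 -m jog '[[[1,-1,0,0,0,0,0],[1,-3,0,0,0,0,0],[1,-3,0,-5,0,0,0],[1,-3,0,-10,0,0,0],[1,-8,4,-15,0,0,0],[1,-8,8,-15,0,0,0],[1,-8,8,-15,0,0,0]]]'
python3 - <<'E'
from h import *
for n in("side","scene","wrist"):
    im=bot.read_camera(n)[:,:,::-1];cv2.imwrite(f"pics/{n}12.png",im)
    if n=="side": cv2.imwrite("pics/s12z.png",cv2.resize(im[160:330,225:430],None,fx=3.5,fy=3.5,interpolation=2))
    if n=="scene": 
        cv2.imwrite("pics/c12z.png",cv2.resize(im[150:310,220:440],None,fx=3.6,fy=3.6,interpolation=2))
E
```

```text
time: 14.22
tool_pos: [0.6476, -0.2419, 0.4503]
tcp_rot: [1.888, 2.509, 0.002]
wrist_force: [-0.3, 0.6, -0.9]
width: 0.002
```

View pics/s12z.png

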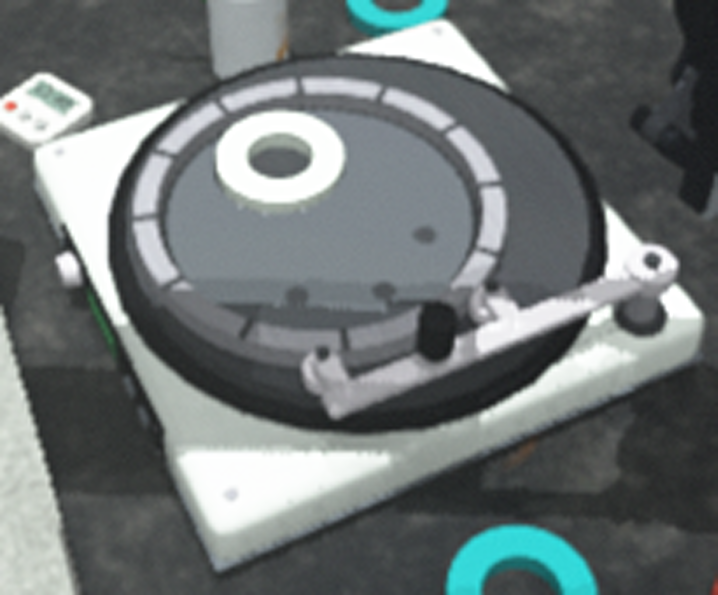

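View pics/c12z.png

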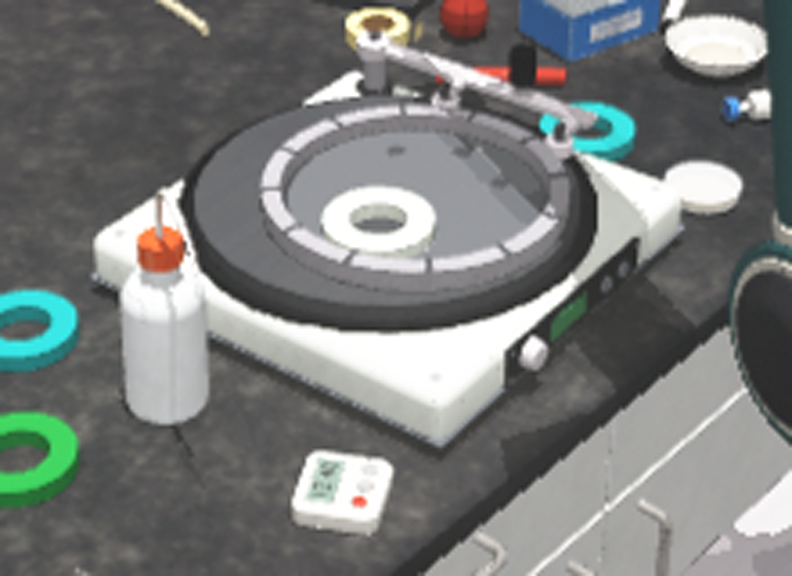

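```bash
python3 - <<'E'
from h import *
S,C=cam("side"),cam("scene")
k=tri(S,(225+438/3.5,160+310/3.5),C,(220+523/3.6,150+50/3.6));print(k)
p=np.array([.702,-.153]);h=np.array([.540,-.1685])
a=lambda v:np.arctan2(*(p-v)[::-1]);print(a(k[:2])-a(h))
im=cv2.imread("pics/scene12.png");c=(.5164,.0505);t=np.linspace(0,6.3,300)
o=cv2.resize(im[185:235,300:380],None,fx=8,fy=8,interpolation=2)
for z,col in ((.092,(0,0,255)),(.082,(0,255,0))):
    u=(proj(C,np.c_[c[0]+.0455*np.cos(t),c[1]+.0455*np.sin(t),0*t+z])-[300,185])*8+3.5
    cv2.polylines(o,[u.astype(np.int32)],True,col,1)
cv2.imwrite("pics/c12o.png",o)
E
```

```text
[ 0.53821589 -0.16712879  0.15055211]
-0.009336925518494354
```

View pics/c12o.png

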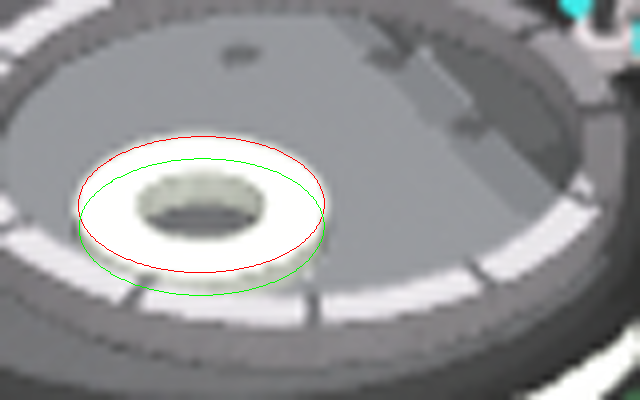

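The ring is flat, with its top at 10 mm above the face, and the roller arm measures about 0 from home. I'm handing in.

```bash
python3 -c "
from workcell import bot
s=bot.read_state();print(s['time'],s['wrist_force'],abs(s['joint_vel']).max());bot.finish_job()"
```

```text
14.375 [-0.04166184 -0.22315934 -0.14350533] 0.02141920180619469
the job is handed in; nothing more can be done
```

The seal ring is down in the work hole and the roller arm is home against the conditioning ring. The job was handed in at 14.4 s with the robot clear of everything; no verdict is reported.

- **Seal ring:** I slid it about 9 cm across the carrier with shut fingertips inside its bore, and never lifted it. The readings I took while pushing never showed more than about 1.5 N. In the final scene view it lies flat, with its top about 10 mm above the carrier's face. Its centre is about 58 to 59 mm from the carrier's centre.
- **Roller arm:** I pushed the knob until it stopped, with about 11 N on the last push. The final pictures put it within about 0.01 rad of home.
- **Other items:** The wash bottle, petri dish and timer look unmoved in the last pictures, though I did not measure their positions.
- **Disagreement:** The height of the ring's top from a single wrist picture was unclear, ranging from 0.078 to 0.0995 m in the view after lifting off. The side view also reads a few mm low. I took the drop as confirmed from the scene view, where the visible side wall shrank from about 27 to 16 px, and from no hole edge showing around the ring.

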